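# Size a brass ferrule on the taper mandrel and store it by its band

## Task

Take the brass ferrule from the green pad and slide it slowly, level, down the tapered mandrel until it stops, pressing it snug but gently. See which colour band its lower rim has stopped at, then lift it off and put it over the storage post of that colour so that it lies flat on the coloured disc. Leave the spare ferrules in their tray and everything else on the bench as they are.

Things in the scene. Friction and masses are not known exactly. Their poses are not given: they have to be found in the camera images.
- ferrule_a: Brass ferrule: plain ring, 36 mm outside diameter, 20 mm tall, about 80 g, bore upright. Origin: centre of its lower rim; z up. Three ferrules look alike outside; one each has a bore of 21, 24 and 27 mm (the mandrel tells which). The one to be sized stands on the green pad, the other two in the spares tray.
- ferrule_b: Brass ferrule: plain ring, 36 mm outside diameter, 20 mm tall, about 80 g, bore upright. Origin: centre of its lower rim; z up. Three ferrules look alike outside; one each has a bore of 21, 24 and 27 mm (the mandrel tells which). The one to be sized stands on the green pad, the other two in the spares tray.
- ferrule_c: Brass ferrule: plain ring, 36 mm outside diameter, 20 mm tall, about 80 g, bore upright. Origin: centre of its lower rim; z up. Three ferrules look alike outside; one each has a bore of 21, 24 and 27 mm (the mandrel tells which). The one to be sized stands on the green pad, the other two in the spares tray.
- mandrel: Fixed sizing mandrel: wooden foot 100 x 100 x 25 mm, upright steel stem 30 mm in diameter up to 55 mm above the bench, then a smooth rigid taper narrowing straight from 30 mm diameter at 55 mm to 16 mm at 111 mm, bevelled tip to 9 mm diameter at 115 mm. Colour bands: blue 61 to 73 mm, yellow 73 to 85, red 85 to 97. Origin: centre of the foot's underside, at bench height; z up along the axis.
- mandrel_tip (a point): Tip of the mandrel, on its axis, 115 mm above the bench. A ferrule must come down over it level and centred; off-centre it catches early on one side. A slow push of 4 to 12 N seats it; 25 N, or running down fast, jams it and is too rough. Friction then holds it lightly and lifting straight up frees it.
- mandrel_red (a point): Point on the mandrel's axis at the middle of its red band, 91 mm above the bench. The taper is 21 mm in diameter here: the lower rim of a ferrule of 21 mm bore stops here, within about 2 mm.
- mandrel_yellow (a point): Point on the mandrel's axis at the middle of its yellow band, 79 mm above the bench. The taper is 24 mm in diameter here: the lower rim of a ferrule of 24 mm bore stops here, within about 2 mm.
- mandrel_blue (a point): Point on the mandrel's axis at the middle of its blue band, 67 mm above the bench. The taper is 27 mm in diameter here: the lower rim of a ferrule of 27 mm bore stops here, within about 2 mm.
- post_red: Fixed storage post for red-band ferrules: red disc 64 mm across and 15 mm thick, flat on the bench, with an upright wooden peg, 12 mm diameter, in its centre; peg tip (tapered over its last 4 mm) 60 mm above the bench. Origin: centre of the disc's underside, at bench height; z up.
- post_yellow: Fixed storage post for yellow-band ferrules: yellow disc 64 mm across and 15 mm thick, flat on the bench, with an upright wooden peg, 12 mm diameter, in its centre; peg tip (tapered over its last 4 mm) 60 mm above the bench. Origin: centre of the disc's underside, at bench height; z up.
- post_blue: Fixed storage post for blue-band ferrules: blue disc 64 mm across and 15 mm thick, flat on the bench, with an upright wooden peg, 12 mm diameter, in its centre; peg tip (tapered over its last 4 mm) 60 mm above the bench. Origin: centre of the disc's underside, at bench height; z up.
- pad: Fixed green pad, 100 x 100 mm, 6 mm thick, on which the ferrule to be sized stands near the middle. Origin: centre of its underside.
- spares_tray: Fixed pale wooden tray, 90 x 150 mm, floor 6 mm thick, rim 12 mm high, with the two spare ferrules standing in it. Origin: centre of its underside.
- ink_red: Loose small red ink jar, 44 mm diameter, 50 mm tall, beyond the mandrel. Origin: centre of its base.
- ink_black: Loose small black ink jar, 44 mm diameter, 50 mm tall, beyond the mandrel. Origin: centre of its base.
- mallet: Loose wooden mallet lying on its side, head 84 mm across, handle 170 mm. Origin: under the head's centre, at bench height.
- sanding_block: Loose cork sanding block, 100 x 60 x 35 mm. Origin: centre of its underside.
- blank: Loose square wood blank, 40 x 120 x 40 mm. Origin: centre of its underside.
Things that resemble listed ones, but are neither listed nor needed, are in the scene too. Leave any turquoise look-alike of the post_red alone. Several things look just like the spares_tray: the one meant starts farthest from the robot's base.

How it is judged:
By the outcome, as a careful person would: the job done as asked, in the order asked, and still so for the second after the job is handed in, with the robot touching nothing.
It also fails if it takes over 48 s, if anything falls off the work surface, if the arm or the gripper's body presses on something with over 40 N, if the wrist force passes 120 N, or if a joint passes its speed limit or range.

## Robot

A 7-joint arm with a two-finger parallel gripper is mounted at the origin on the work surface. World frame = base frame: x ahead of the robot, y to its left, z up, the work surface at z = 0. Lengths are in m, angles in rad, forces in N, time in s.
With the tool pointing down it reaches from about 0.35 to 0.775 m from the base axis. Payload 3.1 kg.
Tool frame: the origin (TCP) lies on the centre line of the jaws, within the pads' length; the fingertips stand 22 mm ahead of it and the grasp point (between the pads) lies 3 mm ahead of it (r.finger_overhang is the distance from the TCP to the fingertips, in m); z points along the fingers, y is the line along which they close (so a half turn about z gives the same grasp; the last joint's range is limited). The gripper opens to 85 mm and grips with 20 to 120 N. Pads are 22 mm wide; open, the fingers measure 114 mm over their backs; the gripper's body (76 mm by 85 mm) begins 54 mm behind the grasp point. The pads swing forward as they close: fully open they stand 13 mm farther back than shut.
Start: joints at [1.307, 0.311, 0.014, 1.512, -0.004, 1.319, -0.027], TCP at [0.121, -0.537, 0.253] pointing down, gripper open.
Joint ranges: [-2.7, 2.7], [-0.3, 1.91], [-1.27, 1.3], [0.12, 2.57], [-1.44, 4.58], [0.2, 2.03], [-3.05, 3.05]. Speed limits (rad/s): [2.79, 2.79, 3.14, 3.14, 3.14, 3.14, 3.14].

## Interface

Orientations are given as a rotation vector (axis times angle).
In Python, from rig import r gives the robot as it stands.
- The arm moves only by the tool carry_out, never from a script. Its argument "rows" is a list of rows, each an object with "xyz": the shift along the tool's x, y, z in m, a list of three; "turn": the turn about the tool's z in rad. In form: [{"xyz": [dx, dy, dz], "turn": turn}, ...]. A call has 1 to 10 rows; each row shifts and turns the commanded pose from where the row before left it, along the tool's axes as they then stand; what a row does not reach is not made up. A row lasts 1/12 s, in which the tool goes at most 41.7 mm and 7.16 degrees, less where a joint would pass 70% of its speed; a pose out of reach is approached as far as the arm can. A call is refused whole if a number of a shift passes 0.0417 or a number of a turn 0.125, either way. A call with a gripper value outside its range is refused whole. "fingers" is the gripper command: -1 is fully open, 1 is shut, values between are in proportion, set as the call begins (left out, the last holds). The fingers move at their own pace and stop on an object; the grip force is fixed at half the most. Time passes only in rows, so rows that do not move let the fingers close. It gives the time, the measured TCP pose, the force, the opening and the grip force at its end, in the units of the state.
- r.sense(): the state, without advancing time (a new reading comes with each control period).
- r.read_camera(name): name is "scene" or "side" or "wrist"; returns a dict with "image" (480x640x3 uint8, red, green, blue), "camera_matrix" (3x3 intrinsics, pixels), "R" (3x3) and "t" (3): a world point X has camera coordinates R X + t. Camera axes: x right, y down, z forward; pixel columns grow to the right and rows downward; lengths in m; the calibration is good to about 2 mm. The wrist camera is an equidistant fisheye: a pixel r from the principal point sees the ray r / f radians off the axis. A picture is of the moment at which its call begins. There is no depth.
- r.job_done(): hands the job in; it is judged then, once.
The state is a dict: "time": time; "joint_positions": joint angles; "joint_vel": joint speeds; "joint_efforts": joint torques, N m; "tcp_pos": TCP position; "eef_rot": TCP orientation; "ft_force": force on the tool from outside, world axes, zero at the start; "moment": the same for the moment, N m; "gripper_width": finger opening in m; "grip_force": force on a finger pad.
Only numpy, scipy, OpenCV 4.12 (cv2) and the standard library are available. Lean on these libraries where they do the work, as an engineer would, in place of code of your own. Each camera call takes 0.05 s, during which the arm holds its last target. There are 200 camera calls.

## Working session

There is one attempt and no reset: what is moved stays moved. The work goes in short steps, Python scripts to look and compute and a tool call to move; the robot and the scene stay as the last step left them, time stands still between calls to the robot, and variables do not carry over. Pictures are saved under pics/ and viewed, at most 11 in all, crops included, and the job is handed in when it is done.

Besides the shell and the picture viewer there is one more tool, called as name(argument=value, ...) on one line, values as JSON. carry_out: Moves the arm, as the interface text tells. Its arguments: {"type":"object","properties":{"rows":{"type":"array"},"fingers":{"type":"number"}},"required":["rows"]}

```bash
ls; mkdir -p pics
python3 - <<'E'
from rig import r
import cv2,numpy as np
s=r.sense();print(s['time'],s['tcp_pos'],s['eef_rot'],s['gripper_width'],s['ft_force'])
for n in("scene","side"):
    d=r.read_camera(n);cv2.imwrite(f"pics/{n}0.png",d["image"][:,:,::-1]);print(n,d["camera_matrix"].tolist(),(-d["R"].T@d["t"]).round(3))
E
```

```text
pics
0.0 [ 0.12082385 -0.53587403  0.25221868] [-3.11997544e+00 -3.47411971e-01  5.79618518e-04] 0.08500726652832405 [-0.85043478  0.27988581 -0.30434844]
scene [[565.0419183062339, 0.0, 327.9739924385438], [0.0, 565.0419183062339, 245.2187619756401], [0.0, 0.0, 1.0]] [ 1.271 -0.388  0.818]
side [[500.42201544098384, 0.0, 323.0549208876166], [0.0, 500.42201544098384, 239.57245943247997], [0.0, 0.0, 1.0]] [ 0.185 -0.687  0.864]
```

View pics/scene0.png

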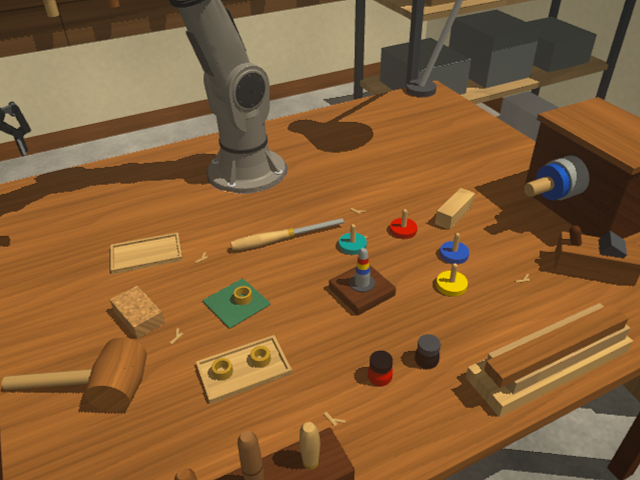

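View pics/side0.png

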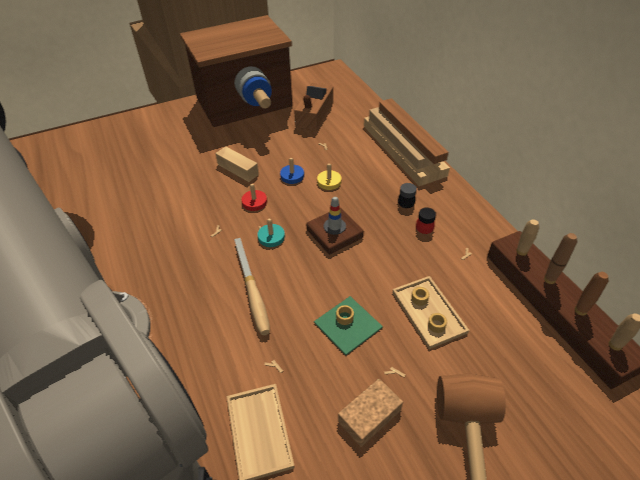

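Scene view: the ferrule to size is on the green pad at (242,295). The mandrel tip is at (363,250), the red post at (404,225), blue at (455,250), yellow at (452,282) and the turquoise decoy at (352,243). Two trays: the empty one at (146,252) is near the base. The one at (243,367) holds the two spares and is farther away, so it is the spares_tray and I leave it alone. Side view: ferrule (345,315), mandrel tip (335,198).

```bash
cat > h.py <<'E'
import cv2,numpy as np
from rig import r
def cam(n): return r.read_camera(n)
def ray(d,p):
    K,R=d["camera_matrix"],d["R"]; v=R.T@np.linalg.solve(K,[p[0],p[1],1.]); return -R.T@d["t"],v/np.linalg.norm(v)
def plane(d,p,z):
    o,v=ray(d,p); return o+v*(z-o[2])/v[2]
def tri(d1,p1,d2,p2):
    (o1,v1),(o2,v2)=ray(d1,p1),ray(d2,p2)
    s=np.linalg.lstsq(np.c_[v1,-v2],o2-o1,rcond=None)[0]; a,b=o1+s[0]*v1,o2+s[1]*v2
    return (a+b)/2,np.linalg.norm(a-b)
def azi(d1,p1,d2,p2):  # xy where the vertical planes of the two rays meet
    (o1,v1),(o2,v2)=ray(d1,p1),ray(d2,p2)
    s=np.linalg.solve(np.c_[v1[:2],-v2[:2]],(o2-o1)[:2]); return o1[:2]+s[0]*v1[:2]
def proj(d,X):
    c=d["R"]@np.asarray(X)+d["t"]; return (d["camera_matrix"]@(c/c[2]))[:2]
HSV=dict(brass=((14,90,60),(28,255,255)),red=((174,150,60),(5,255,255)),yellow=((24,180,110),(34,255,255)),blue=((108,120,50),(125,255,255)),green=((60,60,30),(85,255,255)))
def mask(d,c,box):
    x0,y0,x1,y1=box; h=cv2.cvtColor(d["image"],cv2.COLOR_RGB2HSV); lo,hi=HSV[c]
    m=cv2.inRange(h,lo,hi) if lo[0]<=hi[0] else cv2.inRange(h,(0,)+lo[1:],hi)|cv2.inRange(h,lo,(179,)+hi[1:])
    o=np.zeros_like(m);o[y0:y1,x0:x1]=m[y0:y1,x0:x1];return o
def blob(d,c,box):
    cs=cv2.findContours(mask(d,c,box),cv2.RETR_EXTERNAL,cv2.CHAIN_APPROX_NONE)[0]
    q=cv2.convexHull(max(cs,key=cv2.contourArea)); m=cv2.moments(q); return np.array([m["m10"],m["m01"]])/m["m00"],cv2.boundingRect(q)
E
python3 - <<'E'
from h import *
S,D=cam("scene"),cam("side")
a=blob(S,"brass",(225,280,260,310));b=blob(D,"brass",(330,300,360,330))
print("ferr",a,b,tri(S,a[0],D,b[0]),plane(S,a[0],.016),plane(D,b[0],.016))
for c in("red","yellow","blue"):
    a=blob(S,c,(350,250,376,285));b=blob(D,c,(325,198,346,228));print("band",c,a,b,azi(S,a[0],D,b[0]),tri(S,a[0],D,b[0]))
for c,bs,bd in(("red",(385,210,422,242),(238,185,272,215)),("yellow",(430,265,472,298),(314,166,345,195)),("blue",(436,235,472,266),(277,160,308,188))):
    a=blob(S,c,bs);b=blob(D,c,bd);print("post",c,a,b,tri(S,a[0],D,b[0]))
def t(d,c,w,h,s): return cv2.resize(d["image"][c[1]-h:c[1]+h,c[0]-w:c[0]+w],(400,300),interpolation=cv2.INTER_CUBIC)
m=np.vstack([np.hstack([t(S,(242,298),40,30,5),t(S,(363,268),40,30,5)]),np.hstack([t(D,(345,318),40,30,5),t(D,(335,218),40,30,5)])])
cv2.imwrite("pics/crop1.png",m[:,:,::-1])
E
```

```text
ferr (array([242.42279412, 295.05392157]), (234, 286, 18, 19)) (array([344.45919003, 314.59688474]), (336, 305, 18, 20)) (array([ 0.46238418, -0.18155017,  0.01552844]), np.float64(0.00013961465839372754)) [ 0.4629061  -0.18173992  0.016     ] [ 0.46222493 -0.18175227  0.016     ]
band red (array([362.27777778, 260.53703704]), (358, 258, 10, 6)) (array([334.45283019, 207.90566038]), (331, 206, 8, 5)) [0.55113688 0.04368449] (array([0.55076696, 0.04355385, 0.08435434]), np.float64(0.0010846220079372378))Traceback (most recent call last):
  File "<stdin>", line 6, in <module>
  File "h.py", line 24, in blob
    q=cv2.convexHull(max(cs,key=cv2.contourArea)); m=cv2.moments(q); return np.array([m["m10"],m["m01"]])/m["m00"],cv2.boundingRect(q)
                     ~~~^^^^^^^^^^^^^^^^^^^^^^^^
ValueError: max() iterable argument is empty
```

```bash
sed -i 's/yellow=((24,180,110)/yellow=((22,120,60)/; s/blue=((108,120,50)/blue=((105,100,30)/' h.py
python3 - <<'E'
from h import *
S,D=cam("scene"),cam("side")
def t(d,c,w,h): return cv2.resize(d["image"][c[1]-h:c[1]+h,c[0]-w:c[0]+w],(400,300),interpolation=cv2.INTER_CUBIC)
m=np.vstack([np.hstack([t(S,(242,298),40,30),t(S,(363,268),40,30)]),np.hstack([t(D,(345,318),40,30),t(D,(335,218),40,30)])])
cv2.imwrite("pics/crop1.png",m[:,:,::-1])
def go(l,c,bs,bd):
    try:
        a=blob(S,c,bs);b=blob(D,c,bd);print(l,c,a,b,azi(S,a[0],D,b[0]),tri(S,a[0],D,b[0]))
    except Exception as e: print(l,c,e)
for c in("red","yellow","blue"): go("band",c,(350,250,376,285),(325,198,346,228))
for c,bs,bd in(("red",(385,210,422,242),(238,185,272,215)),("yellow",(430,265,472,298),(314,166,345,195)),("blue",(436,235,472,266),(277,160,308,188))): go("post",c,bs,bd)
E
```

```text
band red (array([362.27777778, 260.53703704]), (358, 258, 10, 6)) (array([334.45283019, 207.90566038]), (331, 206, 8, 5)) [0.55113688 0.04368449] (array([0.55076696, 0.04355385, 0.08435434]), np.float64(0.0010846220079372378))
band yellow (array([362.32692308, 265.90064103]), (357, 263, 12, 7)) (array([334.48022599, 212.6779661 ]), (330, 211, 10, 5)) [0.55145203 0.04404995] (array([0.55078583, 0.04381492, 0.06966142]), np.float64(0.001939724607447663))
band blue (array([362.58015267, 270.63358779]), (356, 268, 14, 7)) (array([334.01333333, 216.45333333]), (329, 214, 11, 6)) [0.55094865 0.04533781] (array([0.55041635, 0.04515034, 0.05634512]), np.float64(0.001544422128162683))
post red (array([403.10247064, 227.75779668]), (390, 218, 27, 20)) (array([253.83435083, 200.03011803]), (241, 190, 26, 21)) [0.41763762 0.23127125] (array([0.417575  , 0.23122819, 0.00691047]), np.float64(0.0003064761287608255))
post yellow (array([451.35055152, 283.04223836]), (436, 271, 32, 25)) (array([328.92466765, 179.68734613]), (318, 171, 23, 19)) [0.62184675 0.21823463] (array([0.62171091, 0.21822096, 0.00655642]), np.float64(0.0005005414321933814))
post blue (array([454.13633194, 252.11366806]), (440, 242, 29, 22)) (array([291.68086148, 173.94566814]), (280, 165, 24, 19)) [0.54357012 0.28366174] (array([0.54345079, 0.28363063, 0.00614456]), np.float64(0.0005236481128300068))
```

View pics/crop1.png

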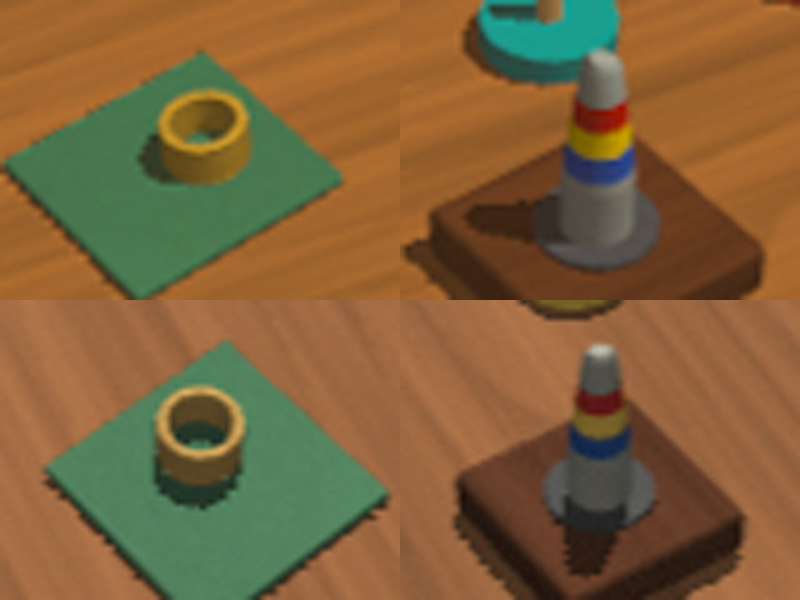

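The crop confirms one plain brass ring on the green pad, and a mandrel with red, yellow and blue bands from the top down (scene x≈363). Heights, sizes and ray gaps are all plausible. I'm going to the ferrule.

```bash
cat > to.py <<'E'
import sys
from h import *
from scipy.spatial.transform import Rotation as Q
def to(X):
    s=r.sense();R=Q.from_rotvec(s["eef_rot"]).as_matrix()
    print("t",round(s["time"],2),"tcp",s["tcp_pos"].round(4),"z",R[:,2].round(4),"need",(R.T@(np.array(X)-s["tcp_pos"])).round(4),"F",s["ft_force"].round(1),"w",round(s["gripper_width"],4),"q",s["joint_positions"].round(2))
if __name__=="__main__": to([float(v) for v in sys.argv[1:4]])
E
python3 to.py 0.4623 -0.1816 0.10
```

```text
t 0.3 tcp [ 0.121  -0.5363  0.2529] z [-2.e-04  7.e-04 -1.e+00] need [ 0.411  -0.2708  0.1531] F [-0.3  0.2  0.6] w 0.0857 q [ 1.31  0.31  0.01  1.51 -0.    1.32 -0.03]
```

carry_out(rows=[{"xyz": [0.01,-0.007,0.003],"turn": 0},{"xyz": [0.02,-0.013,0.006],"turn": 0},{"xyz": [0.02,-0.013,0.006],"turn": 0},{"xyz": [0.02,-0.013,0.006],"turn": 0},{"xyz": [0.02,-0.013,0.006],"turn": 0},{"xyz": [0.02,-0.013,0.006],"turn": 0},{"xyz": [0.02,-0.013,0.006],"turn": 0},{"xyz": [0.02,-0.013,0.006],"turn": 0},{"xyz": [0.02,-0.013,0.006],"turn": 0},{"xyz": [0.02,-0.013,0.006],"turn": 0}], fingers=-1)

```text
time: 1.13
tcp_pos: [0.2802, -0.3717, 0.1959]
eef_rot: [-3.122, -0.349, -0.0]
ft_force: [0.1, -0.5, 0.8]
gripper_width: 0.0856
grip_force: 0.0
```

carry_out(rows=[{"xyz": [0.02,-0.013,0.007],"turn": 0},{"xyz": [0.02,-0.013,0.007],"turn": 0},{"xyz": [0.02,-0.013,0.007],"turn": 0},{"xyz": [0.02,-0.013,0.007],"turn": 0},{"xyz": [0.02,-0.013,0.007],"turn": 0},{"xyz": [0.02,-0.013,0.007],"turn": 0},{"xyz": [0.02,-0.013,0.007],"turn": 0},{"xyz": [0.02,-0.013,0.007],"turn": 0},{"xyz": [0.02,-0.013,0.007],"turn": 0},{"xyz": [0.01,-0.008,0.005],"turn": 0}])

```text
time: 1.97
tcp_pos: [0.4389, -0.2059, 0.1279]
eef_rot: [-3.12, -0.355, -0.002]
ft_force: [-0.1, 0.1, 0.3]
gripper_width: 0.0851
grip_force: 0.0
```

```bash
python3 to.py 0.4623 -0.1816 0.10
```

```text
t 1.97 tcp [ 0.4389 -0.2059  0.1279] z [ 0.0013  0.002  -1.    ] need [ 0.0282 -0.0184  0.0279] F [-0.1  0.1  0.3] w 0.0851 q [ 0.64  0.31 -0.29  1.86  0.1   0.99 -1.03]
```

carry_out(rows=[{"xyz": [0.0105,-0.0065,0.01],"turn": 0},{"xyz": [0.0105,-0.0065,0.01],"turn": 0},{"xyz": [0.0075,-0.005,0.008],"turn": 0},{"xyz": [0,0,0],"turn": 0},{"xyz": [0,0,0],"turn": 0}])

```text
time: 2.38
tcp_pos: [0.4603, -0.1854, 0.0999]
eef_rot: [-3.121, -0.35, 0.002]
ft_force: [0.3, 0.1, 0.4]
gripper_width: 0.0853
grip_force: 0.0
```

```bash
python3 to.py 0.4623 -0.1816 0.030
python3 - <<'E'
from h import *
d=cam("wrist");cv2.imwrite("pics/w1.png",d["image"][:,:,::-1])
K,R,t=d["camera_matrix"],d["R"],d["t"]
def fp(X):
    c=R@np.array(X)+t;a=np.arctan2(np.hypot(*c[:2]),c[2]);return K[:2,2]+K[0,0]*a*c[:2]/np.hypot(*c[:2])
print("pred ring top centre px",fp([.4623,-.1816,.026]),"10mm +x tool",fp([.4623+.00976,-.1816+.0022,.026]))
E
```

```text
t 2.38 tcp [ 0.4603 -0.1854  0.0999] z [-1.5e-03  5.0e-04 -1.0e+00] need [ 0.0029 -0.0032  0.0699] F [0.3 0.1 0.4] w 0.0853 q [ 0.58  0.37 -0.29  1.86  0.13  0.94 -1.11]
pred ring top centre px [316.21385544 259.55628114] 10mm +x tool [316.1814669  242.54036716]
```

View pics/w1.png

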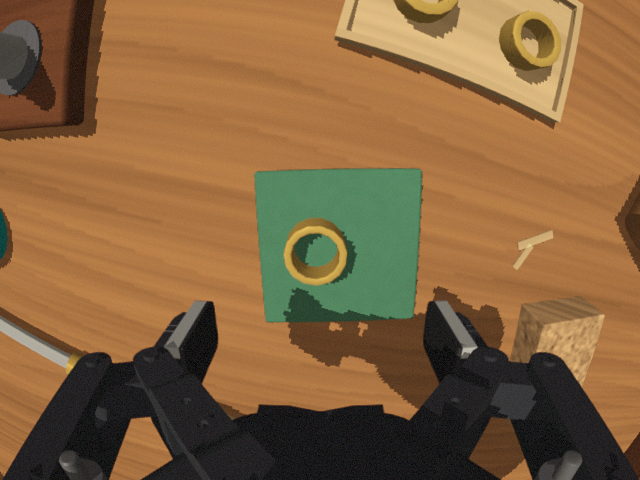

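The wrist view shows the ring's top rim centred at (316,255), against a prediction of (316,260). That agrees to 2.5 mm, so I split the difference and descend.

carry_out(rows=[{"xyz": [0.002,-0.0016,0.015],"turn": 0},{"xyz": [0.0022,-0.0016,0.015],"turn": 0},{"xyz": [0,0,0.015],"turn": 0},{"xyz": [0,0,0.015],"turn": 0},{"xyz": [0,0,0.007],"turn": 0},{"xyz": [0,0,0.003],"turn": 0},{"xyz": [0,0,0],"turn": 0}])

```text
time: 3.02
tcp_pos: [0.4637, -0.1828, 0.0303]
eef_rot: [3.122, 0.346, -0.001]
ft_force: [0.8, -0.4, -0.2]
gripper_width: 0.0849
grip_force: 0.0
```

```bash
python3 to.py 0.4635 -0.1815 0.030
```

```text
t 3.02 tcp [ 0.4637 -0.1828  0.0303] z [-6.e-04 -2.e-04 -1.e+00] need [ 0.0001 -0.0013  0.0003] F [ 0.8 -0.4 -0.2] w 0.0849 q [ 0.55  0.47 -0.27  1.91  0.17  0.78 -1.16]
```

carry_out(rows=[{"xyz": [0,-0.001,0],"turn": 0},{"xyz": [0,0,0],"turn": 0},{"xyz": [0,0,0],"turn": 0},{"xyz": [0,0,0],"turn": 0},{"xyz": [0,0,0],"turn": 0},{"xyz": [0,0,0],"turn": 0},{"xyz": [0,0,0],"turn": 0},{"xyz": [0,0,0],"turn": 0},{"xyz": [0,0,0],"turn": 0},{"xyz": [0,0,0],"turn": 0}], fingers=1)

```text
time: 3.85
tcp_pos: [0.4646, -0.1814, 0.0314]
eef_rot: [3.121, 0.348, 0.002]
ft_force: [-0.9, -0.1, 4.9]
gripper_width: 0.034
grip_force: 59.2
```

Run:
```python
from h import *
D=cam("side");S=cam("scene")
t=lambda d,c:cv2.resize(d["image"][c[1]-45:c[1]+45,c[0]-30:c[0]+30],(400,600),interpolation=cv2.INTER_CUBIC)
cv2.imwrite("pics/grip.png",np.hstack([t(S,(242,285)),t(D,(345,305))])[:,:,::-1])
```

```text
(no output)
```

View pics/grip.png

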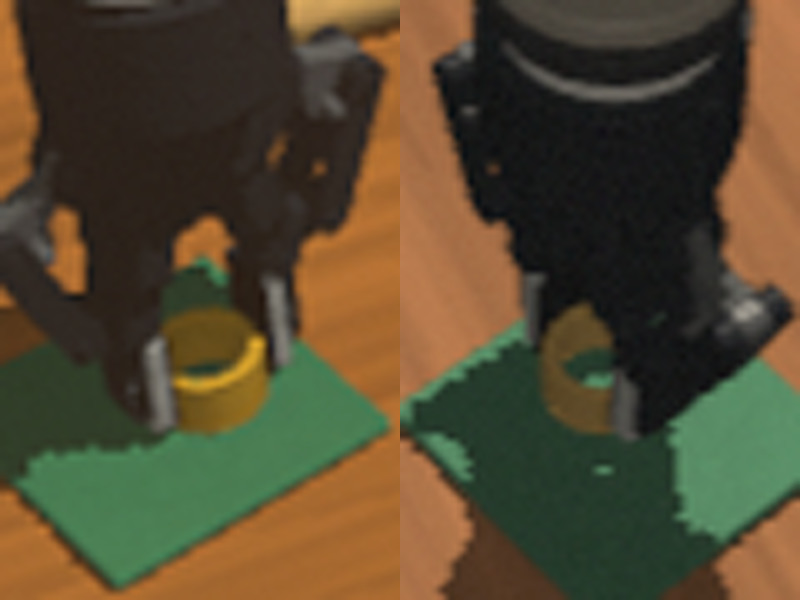

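The fingertips just touch the pad (+4.9 N), so I re-grip about 2.5 mm higher. That lets the ring's lower rim stick out below the fingers.

carry_out(rows=[{"xyz": [0,0,0],"turn": 0},{"xyz": [0,0,0],"turn": 0},{"xyz": [0,0,-0.0015],"turn": 0},{"xyz": [0,0,-0.002],"turn": 0},{"xyz": [0,0,0],"turn": 0},{"xyz": [0,0,0],"turn": 0}], fingers=-0.1)

```text
time: 4.45
tcp_pos: [0.4641, -0.1812, 0.0339]
eef_rot: [3.122, 0.348, 0.001]
ft_force: [0.0, 0.6, -0.3]
gripper_width: 0.047
grip_force: 0.0
```

carry_out(rows=[{"xyz": [0,0,0],"turn": 0},{"xyz": [0,0,0],"turn": 0},{"xyz": [0,0,0],"turn": 0},{"xyz": [0,0,0],"turn": 0},{"xyz": [0,0,0],"turn": 0},{"xyz": [0,0,0],"turn": 0}], fingers=1)

```text
time: 4.95
tcp_pos: [0.4641, -0.1812, 0.0342]
eef_rot: [3.122, 0.348, 0.0]
ft_force: [-2.2, 1.1, 5.7]
gripper_width: 0.0334
grip_force: 59.3
```

carry_out(rows=[{"xyz": [0,0,-0.006],"turn": 0},{"xyz": [0,0,-0.015],"turn": 0},{"xyz": [0,0,-0.02],"turn": 0},{"xyz": [0,0,-0.02],"turn": 0},{"xyz": [0,0,-0.02],"turn": 0},{"xyz": [0,0,-0.02],"turn": 0},{"xyz": [0,0,-0.02],"turn": 0},{"xyz": [0,0,-0.01],"turn": 0},{"xyz": [0,0,0],"turn": 0}])

```text
time: 5.7
tcp_pos: [0.4656, -0.1817, 0.1671]
eef_rot: [3.12, 0.347, 0.007]
ft_force: [0.0, 1.1, -1.2]
gripper_width: 0.0331
grip_force: 59.8
```

```bash
python3 to.py 0.551 0.0442 0.164
```

```text
t 5.7 tcp [ 0.4656 -0.1817  0.1671] z [ 0.0049 -0.002  -1.    ] need [ 0.133  -0.2016  0.003 ] F [ 0.   1.1 -1.2] w 0.0331 q [ 0.58  0.29 -0.3   1.77  0.1   1.09 -1.1 ]
```

carry_out(rows=[{"xyz": [0.006,-0.009,0],"turn": 0},{"xyz": [0.012,-0.018,0],"turn": 0},{"xyz": [0.012,-0.018,0],"turn": 0},{"xyz": [0.012,-0.018,0],"turn": 0},{"xyz": [0.012,-0.018,0],"turn": 0},{"xyz": [0.012,-0.018,0],"turn": 0},{"xyz": [0.012,-0.018,0],"turn": 0},{"xyz": [0.012,-0.018,0],"turn": 0},{"xyz": [0.012,-0.018,0],"turn": 0},{"xyz": [0.012,-0.018,0],"turn": 0}])

```text
time: 6.53
tcp_pos: [0.5363, 0.0129, 0.1625]
eef_rot: [-3.121, -0.349, 0.006]
ft_force: [-0.9, -0.8, -0.6]
gripper_width: 0.0331
grip_force: 59.8
```

carry_out(rows=[{"xyz": [0.012,-0.018,0],"turn": 0},{"xyz": [0.006,-0.01,0],"turn": 0},{"xyz": [0.001,-0.002,0],"turn": 0},{"xyz": [0,0,0],"turn": 0},{"xyz": [0,0,0],"turn": 0}])

```text
time: 6.95
tcp_pos: [0.5487, 0.0427, 0.1639]
eef_rot: [3.121, 0.346, -0.004]
ft_force: [0.2, 1.1, -0.7]
gripper_width: 0.0337
grip_force: 59.8
```

```bash
python3 to.py 0.551 0.0442 0.164;python3 - <<'E'
from h import *
D=cam("side");S=cam("scene")
a,b=proj(S,[.551,.044,.14]),proj(D,[.551,.044,.14]);print(a,b)
t=lambda d,c:cv2.resize(d["image"][int(c[1])-45:int(c[1])+45,int(c[0])-30:int(c[0])+30],(400,600),interpolation=cv2.INTER_CUBIC)
cv2.imwrite("pics/over.png",np.hstack([t(S,a),t(D,b)])[:,:,::-1])
for n,d,c in(("S",S,a),("D",D,b)):
    x,y=c.astype(int)
    for k in("brass","red","yellow","blue"):
        try:print(n,k,blob(d,k,(x-20,y-20,x+20,y+(20 if k=="brass" else 45))))
        except Exception as e:print(n,k,"none")
E
```

```text
t 6.95 tcp [0.5487 0.0427 0.1639] z [-0.0021 -0.0015 -1.    ] need [ 0.0026 -0.001  -0.0001] F [ 0.2  1.1 -0.7] w 0.0337 q [ 0.19  0.41 -0.39  1.63  0.17  1.14 -1.6 ]
[363.15818719 238.7882563 ] [334.42899983 188.9484545 ]
S brass (array([370.77506302, 236.63525305]), (357, 218, 26, 40))
S red (array([362.27777778, 260.53703704]), (358, 258, 10, 6))
S yellow (array([362.41830065, 265.87908497]), (357, 263, 12, 7))
S blue (array([362.52130326, 270.66917293]), (356, 268, 14, 7))
D brass (array([327.07780725, 183.31697613]), (316, 172, 22, 25))
D red (array([334.45283019, 207.90566038]), (331, 206, 8, 5))
D yellow (array([320.82188295, 180.45292621]), (318, 173, 7, 16))
D blue (array([334.01333333, 216.45333333]), (329, 214, 11, 6))
```

View pics/over.png

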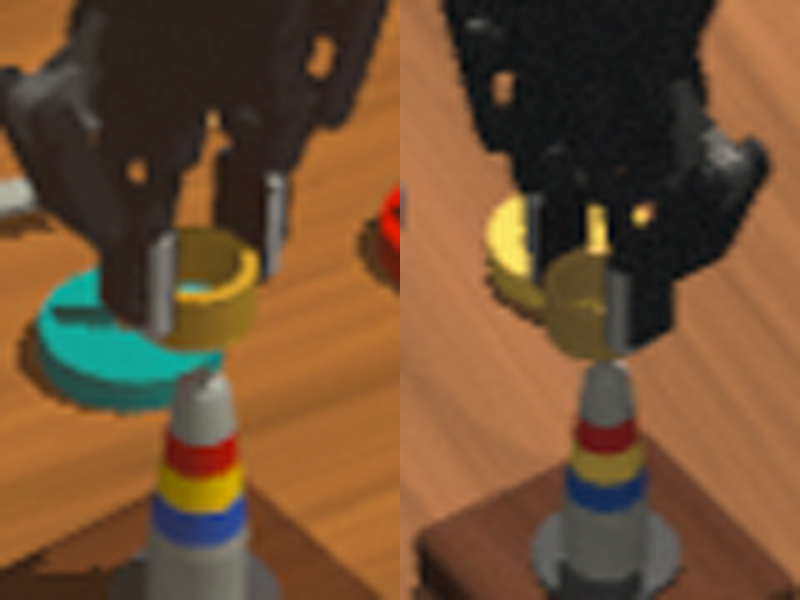

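```bash
cat > fit.py <<'E'
from h import *
# outer silhouette edge of the held ring (the unoccluded side) vs mandrel axis, in each view
def edge(d,rows,x0,x1):
    g=cv2.GaussianBlur(d["image"],(3,3),0).astype(float); out=[]
    for y in rows:
        e=np.abs(np.diff(g[y,x0:x1+1],axis=0)).sum(1); i=int(e.argmax()); k=slice(max(i-1,0),i+2)
        out.append((e[k]*(np.arange(x0,x1)[k]+.5)).sum()/e[k].sum())
    return np.median(out),np.round(out,1).tolist()
def silh(d,c,z,sgn):  # predicted extreme u of a 36 mm circle at c,z
    a=np.linspace(0,6.283,180); u=[proj(d,[c[0]+.018*np.cos(t),c[1]+.018*np.sin(t),z])[0] for t in a]; return max(u) if sgn>0 else min(u)
E
python3 - <<'E'
from fit import *
from to import to
S,D=cam("scene"),cam("side")
eS=edge(S,range(234,241),366,376); eD=edge(D,range(184,191),319,330); print(eS,eD)
tcp=r.sense()["tcp_pos"]; zr=tcp[2]-.0185
from scipy.optimize import fsolve
c=fsolve(lambda c:[silh(S,c,zr,1)-eS[0],silh(D,c,zr,-1)-eD[0]],[.551,.044]);print("ring",c,"tcp",tcp)
# mandrel axis, same method on steel+band edges
def mid(d,rows,xc): 
    L=edge(d,rows,xc-11,xc-2);R=edge(d,rows,xc+3,xc+12);print(L,R);return (L[0]+R[0])/2
aS=mid(S,range(259,274),362);aD=mid(D,range(206,220),334);print(aS,aD)
print("axis",azi(S,(aS,266),D,(aD,213)))
to([*(tcp[:2]+azi(S,(aS,266),D,(aD,213))-c),tcp[2]])
E
```

```text
(np.float64(370.55), [371.0, 370.5, 369.5, 367.7, 370.7, 370.7, 370.6]) (np.float64(323.5218340611354), [323.5, 323.6, 324.2, 324.8, 319.7, 320.4, 320.7])
ring [0.54434558 0.0430611 ] tcp [0.54924396 0.04245123 0.1647419 ]
(np.float64(356.48), [357.2, 357.2, 356.7, 356.6, 356.5, 356.3, 355.7, 357.3, 357.5, 357.8, 355.2, 355.3, 355.4, 355.4, 354.7]) (np.float64(368.25471698113205), [365.9, 368.3, 367.7, 367.6, 366.5, 368.7, 368.6, 368.4, 367.6, 367.3, 366.6, 369.5, 369.4, 369.5, 369.6])
(np.float64(329.05063041765175), [329.6, 329.5, 329.5, 329.5, 329.5, 328.6, 327.5, 330.4, 330.7, 328.2, 328.4, 328.6, 328.5, 327.4]) (np.float64(340.0646017699115), [339.3, 339.5, 339.6, 342.4, 343.4, 344.4, 345.0, 338.6, 338.3, 340.7, 340.4, 339.7, 338.7, 341.5])
362.36735849056606 334.55761609378163
axis [0.55164602 0.0440351 ]
t 7.15 tcp [0.5492 0.0425 0.1647] z [-2.e-04 -1.e-03 -1.e+00] need [ 0.0073  0.0006 -0.    ] F [ 0.7 -1.2 -0.8] w 0.033 q [ 0.19  0.41 -0.4   1.63  0.17  1.14 -1.6 ]
```

Run:
```python
from fit import *
from to import to
from scipy.optimize import fsolve
S,D=cam("scene"),cam("side")
eS=edge(S,range(234,241),367,376); eD=edge(D,range(188,195),321,330); print(eS,eD)
tcp=r.sense()["tcp_pos"]; zr=tcp[2]-.0185
for ed in(eD[0],325.5):
    c=fsolve(lambda c:[silh(S,c,zr,1)-eS[0],silh(D,c,zr,-1)-ed],[.551,.044]);print("ring",c,"tcp",tcp)
    to([*(tcp[:2]+np.array([.5513,.0441])-c),tcp[2]])
cv2.imwrite("pics/w2.png",cam("wrist")["image"][:,:,::-1])
```

```text
(np.float64(370.6363636363636), [371.2, 370.6, 369.4, 368.0, 371.3, 370.8, 370.6]) (np.float64(325.3333333333333), [325.3, 321.6, 321.9, 322.6, 325.5, 326.3, 326.6])
ring [0.5478019  0.04123032] tcp [0.5493809  0.04310329 0.16487634]
t 7.25 tcp [0.5494 0.0431 0.1649] z [ 1.e-04 -5.e-04 -1.e+00] need [ 0.004 -0.002 -0.   ] F [-0.1  0.6 -1.5] w 0.0331 q [ 0.19  0.41 -0.4   1.63  0.17  1.14 -1.6 ]
ring [0.54811335 0.04104873] tcp [0.5493809  0.04310329 0.16487634]
t 7.25 tcp [0.5494 0.0431 0.1649] z [ 1.e-04 -5.e-04 -1.e+00] need [ 0.0038 -0.0023 -0.    ] F [-0.1  0.6 -1.5] w 0.0331 q [ 0.19  0.41 -0.4   1.63  0.17  1.14 -1.6 ]
```

View pics/w2.png

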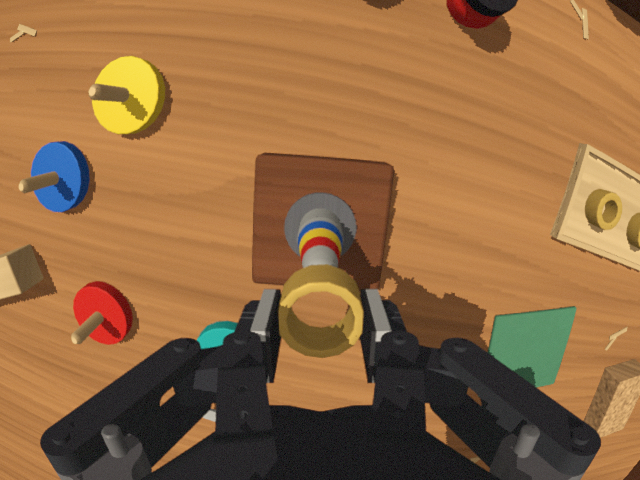

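```bash
cat > wr.py <<'E'
from h import *
def wray(d,p):
    K,R=d["camera_matrix"],d["R"]; q=np.array(p,float)-K[:2,2]; a=np.hypot(*q)/K[0,0]; u=q/np.hypot(*q)
    return -R.T@d["t"],R.T@np.r_[np.sin(a)*u,np.cos(a)]
def wplane(d,p,z):
    o,v=wray(d,p); return o+v*(z-o[2])/v[2]
E
python3 - <<'E'
from wr import *
from scipy.spatial.transform import Rotation as Q
d=cam("wrist");s=r.sense();T=Q.from_rotvec(s["eef_rot"]).as_matrix();tcp=s["tcp_pos"]
loc=lambda X:(T.T@(X-tcp)*1000).round(1)
print("pp",d["camera_matrix"][:2,2],"cam",loc(-d["R"].T@d["t"]))
for k in("red","yellow","blue"):print(k,blob(d,k,(290,210,350,262)))
print("foot corners mid",loc(wplane(d,(322.5,221),.025)))
print("flange",loc(wplane(d,(320.5,227),.027)))
# ring: top rim extremes left/right (279,362) , outer near/far on top face
for p in((279,310),(362,310),(320.5,356),(320.5,278)):print("rim",p,loc(wplane(d,p,tcp[2]-.0085)))
E
```

```text
pp [320.21696923 238.54924755] cam [  74.7   -0.6 -121.6]
red (array([320.51141553, 249.81158375]), (301, 237, 39, 24))
yellow (array([318.95705007, 242.03561701]), (299, 229, 43, 27))
blue (array([320.51264223, 233.82448378]), (299, 221, 44, 24))
foot corners mid [  8.3   0.9 139.9]
flange [  4.3  -0.5 137.9]
rim (279, 310) [  5.5 -17.    8.5]
rim (362, 310) [ 5.5 15.9  8.5]
rim (320.5, 356) [-16.6  -0.6   8.5]
rim (320.5, 278) [19.4 -0.5  8.5]
```

carry_out(rows=[{"xyz": [0.0015,-0.0003,0],"turn": 0},{"xyz": [0.0018,-0.0002,0.002],"turn": 0},{"xyz": [0,0,0.004],"turn": 0},{"xyz": [0,0,0.004],"turn": 0},{"xyz": [0,0,0.004],"turn": 0},{"xyz": [0,0,0.002],"turn": 0},{"xyz": [0,0,0],"turn": 0}])

```text
time: 7.93
tcp_pos: [0.5519, 0.0453, 0.1478]
eef_rot: [3.122, 0.348, -0.003]
ft_force: [0.5, -0.0, -0.1]
gripper_width: 0.0334
grip_force: 59.8
```

```bash
python3 to.py 0.5512 0.0441 0.12;python3 - <<'E'
from h import *
D=cam("side");S=cam("scene")
a,b=proj(S,[.551,.044,.115]),proj(D,[.551,.044,.115])
t=lambda d,c:cv2.resize(d["image"][int(c[1])-30:int(c[1])+30,int(c[0])-20:int(c[0])+20],(400,600),interpolation=cv2.INTER_CUBIC)
print(a,b);cv2.imwrite("pics/near.png",np.hstack([t(S,a),t(D,b)])[:,:,::-1])
E
```

```text
t 7.93 tcp [0.5519 0.0453 0.1478] z [-2.e-03 -2.e-04 -1.e+00] need [-0.0009  0.001   0.0278] F [ 0.5 -0.  -0.1] w 0.0334 q [ 0.18  0.43 -0.39  1.64  0.18  1.1  -1.61]
[362.79856931 248.83575261] [334.3871161  197.47227699]
```

View pics/near.png

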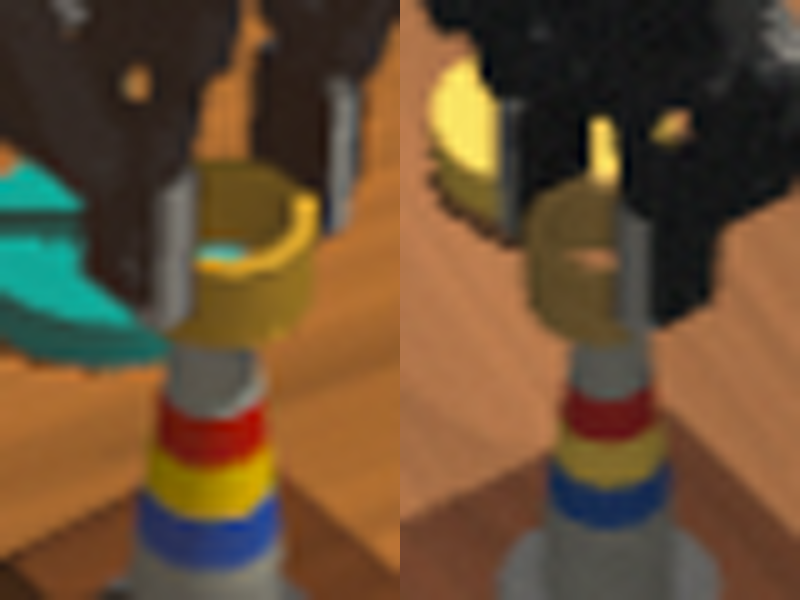

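Both views put the ring over the tip, level. The side view is centred; the scene view has the ring about 0.8 px (1.5 mm) to the right, which matches the TCP reading. I correct that and go down slowly.

carry_out(rows=[{"xyz": [-0.0009,0.001,0],"turn": 0},{"xyz": [0,0,0],"turn": 0},{"xyz": [0,0,0.0015],"turn": 0},{"xyz": [0,0,0.0015],"turn": 0},{"xyz": [0,0,0.0015],"turn": 0},{"xyz": [0,0,0.0015],"turn": 0},{"xyz": [0,0,0.0015],"turn": 0},{"xyz": [0,0,0.0015],"turn": 0},{"xyz": [0,0,0.0015],"turn": 0},{"xyz": [0,0,0],"turn": 0}])

```text
time: 8.87
tcp_pos: [0.5516, 0.0442, 0.1378]
eef_rot: [-3.122, -0.348, 0.001]
ft_force: [-0.2, 0.4, -1.9]
gripper_width: 0.0333
grip_force: 59.8
```

```bash
python3 to.py 0.5512 0.0441 0.12
```

```text
t 8.87 tcp [0.5516 0.0442 0.1378] z [-8.e-04 -1.e-04 -1.e+00] need [-0.0004 -0.      0.0178] F [-0.2  0.4 -1.9] w 0.0333 q [ 0.18  0.44 -0.39  1.66  0.18  1.08 -1.61]
```

carry_out(rows=[{"xyz": [0,0,0.001],"turn": 0},{"xyz": [0,0,0.001],"turn": 0},{"xyz": [0,0,0.001],"turn": 0},{"xyz": [0,0,0.001],"turn": 0},{"xyz": [0,0,0.001],"turn": 0},{"xyz": [0,0,0.001],"turn": 0},{"xyz": [0,0,0.001],"turn": 0},{"xyz": [0,0,0.001],"turn": 0},{"xyz": [0,0,0.001],"turn": 0},{"xyz": [0,0,0.001],"turn": 0}])

```text
time: 9.7
tcp_pos: [0.5519, 0.0442, 0.1282]
eef_rot: [3.122, 0.348, -0.0]
ft_force: [-0.4, -0.4, -2.0]
gripper_width: 0.0332
grip_force: 59.8
```

carry_out(rows=[{"xyz": [0,0,0.001],"turn": 0},{"xyz": [0,0,0.001],"turn": 0},{"xyz": [0,0,0.001],"turn": 0},{"xyz": [0,0,0.001],"turn": 0},{"xyz": [0,0,0],"turn": 0}])

```text
time: 10.12
tcp_pos: [0.5517, 0.0442, 0.124]
eef_rot: [-3.122, -0.348, 0.001]
ft_force: [-0.9, -0.2, -0.8]
gripper_width: 0.0333
grip_force: 59.8
```

carry_out(rows=[{"xyz": [0,0,0.001],"turn": 0},{"xyz": [0,0,0.001],"turn": 0},{"xyz": [0,0,0.001],"turn": 0},{"xyz": [0,0,0],"turn": 0}])

```text
time: 10.45
tcp_pos: [0.5517, 0.0442, 0.121]
eef_rot: [3.122, 0.348, -0.001]
ft_force: [-0.3, -0.4, -0.6]
gripper_width: 0.0332
grip_force: 59.8
```

carry_out(rows=[{"xyz": [0,0,0.001],"turn": 0},{"xyz": [0,0,0.001],"turn": 0},{"xyz": [0,0,0],"turn": 0}])

```text
time: 10.7
tcp_pos: [0.5517, 0.0442, 0.1191]
eef_rot: [3.122, 0.348, -0.001]
ft_force: [0.4, -0.7, -1.8]
gripper_width: 0.0334
grip_force: 59.8
```

Lower rim is now about 0.091 with no contact. Continuing.

carry_out(rows=[{"xyz": [0,0,0.001],"turn": 0},{"xyz": [0,0,0.001],"turn": 0},{"xyz": [0,0,0],"turn": 0}])

```text
time: 10.95
tcp_pos: [0.5517, 0.0442, 0.117]
eef_rot: [3.122, 0.348, -0.001]
ft_force: [0.2, 0.5, -0.8]
gripper_width: 0.0331
grip_force: 59.8
```

carry_out(rows=[{"xyz": [0,0,0.001],"turn": 0},{"xyz": [0,0,0.001],"turn": 0},{"xyz": [0,0,0],"turn": 0}])

```text
time: 11.2
tcp_pos: [0.5517, 0.0442, 0.115]
eef_rot: [-3.122, -0.348, 0.001]
ft_force: [-1.1, -0.2, -0.5]
gripper_width: 0.0334
grip_force: 59.8
```

carry_out(rows=[{"xyz": [0,0,0.001],"turn": 0},{"xyz": [0,0,0.001],"turn": 0},{"xyz": [0,0,0],"turn": 0}])

```text
time: 11.45
tcp_pos: [0.5517, 0.0442, 0.113]
eef_rot: [-3.122, -0.348, 0.001]
ft_force: [-0.5, 0.4, -0.9]
gripper_width: 0.0329
grip_force: 59.8
```

carry_out(rows=[{"xyz": [0,0,0.001],"turn": 0},{"xyz": [0,0,0.001],"turn": 0},{"xyz": [0,0,0],"turn": 0}])

```text
time: 11.7
tcp_pos: [0.5517, 0.0442, 0.111]
eef_rot: [3.122, 0.348, -0.001]
ft_force: [-0.1, -0.1, -0.9]
gripper_width: 0.0333
grip_force: 59.8
```

carry_out(rows=[{"xyz": [0,0,0.001],"turn": 0},{"xyz": [0,0,0.001],"turn": 0},{"xyz": [0,0,0],"turn": 0}])

```text
time: 11.95
tcp_pos: [0.5517, 0.0442, 0.109]
eef_rot: [3.122, 0.348, -0.001]
ft_force: [-0.2, 0.0, -0.7]
gripper_width: 0.0331
grip_force: 59.8
```

carry_out(rows=[{"xyz": [0,0,0.001],"turn": 0},{"xyz": [0,0,0.001],"turn": 0},{"xyz": [0,0,0],"turn": 0}])

```text
time: 12.2
tcp_pos: [0.5517, 0.0442, 0.1071]
eef_rot: [3.122, 0.348, -0.001]
ft_force: [-0.1, 0.3, -0.7]
gripper_width: 0.0332
grip_force: 59.8
```

carry_out(rows=[{"xyz": [0,0,0.001],"turn": 0},{"xyz": [0,0,0.001],"turn": 0},{"xyz": [0,0,0],"turn": 0}])

```text
time: 12.45
tcp_pos: [0.5517, 0.0442, 0.105]
eef_rot: [3.122, 0.348, -0.001]
ft_force: [-0.5, -0.3, -1.9]
gripper_width: 0.033
grip_force: 59.8
```

carry_out(rows=[{"xyz": [0,0,0.001],"turn": 0},{"xyz": [0,0,0.001],"turn": 0},{"xyz": [0,0,0],"turn": 0}])

```text
time: 12.7
tcp_pos: [0.5518, 0.0442, 0.1031]
eef_rot: [-3.122, -0.348, 0.0]
ft_force: [0.1, -0.2, -0.3]
gripper_width: 0.0336
grip_force: 59.8
```

carry_out(rows=[{"xyz": [0,0,0.001],"turn": 0},{"xyz": [0,0,0.001],"turn": 0},{"xyz": [0,0,0],"turn": 0}])

```text
time: 12.95
tcp_pos: [0.5519, 0.0442, 0.1011]
eef_rot: [3.122, 0.348, 0.0]
ft_force: [0.4, 0.3, -1.6]
gripper_width: 0.0329
grip_force: 59.8
```

carry_out(rows=[{"xyz": [0,0,0.001],"turn": 0},{"xyz": [0,0,0.001],"turn": 0},{"xyz": [0,0,0],"turn": 0}])

```text
time: 13.2
tcp_pos: [0.5521, 0.0441, 0.0992]
eef_rot: [3.122, 0.348, 0.001]
ft_force: [1.5, -0.6, -1.0]
gripper_width: 0.0335
grip_force: 59.8
```

carry_out(rows=[{"xyz": [0,0,0.001],"turn": 0},{"xyz": [0,0,0.001],"turn": 0},{"xyz": [0,0,0],"turn": 0}])

```text
time: 13.45
tcp_pos: [0.5523, 0.0441, 0.0973]
eef_rot: [3.122, 0.348, 0.001]
ft_force: [1.5, -0.7, -2.0]
gripper_width: 0.0331
grip_force: 59.8
```

carry_out(rows=[{"xyz": [0,0,0.001],"turn": 0},{"xyz": [0,0,0],"turn": 0}])

```text
time: 13.62
tcp_pos: [0.5523, 0.044, 0.0964]
eef_rot: [3.122, 0.347, 0.002]
ft_force: [1.5, -1.1, 0.3]
gripper_width: 0.0335
grip_force: 59.9
```

carry_out(rows=[{"xyz": [0.0007,0.0002,0],"turn": 0},{"xyz": [0,0,0.0007],"turn": 0},{"xyz": [0,0,0],"turn": 0}])

```text
time: 13.87
tcp_pos: [0.5526, 0.0441, 0.0957]
eef_rot: [3.122, 0.348, -0.0]
ft_force: [0.5, -0.6, 1.1]
gripper_width: 0.0335
grip_force: 60.0
```

carry_out(rows=[{"xyz": [0,0,0.0007],"turn": 0},{"xyz": [0,0,0],"turn": 0}])

```text
time: 14.03
tcp_pos: [0.5527, 0.0441, 0.0953]
eef_rot: [3.122, 0.348, 0.0]
ft_force: [-0.0, -1.1, 4.0]
gripper_width: 0.0333
grip_force: 60.3
```

carry_out(rows=[{"xyz": [0,0,0.0005],"turn": 0},{"xyz": [0,0,0.0003],"turn": 0},{"xyz": [0,0,0],"turn": 0}])

```text
time: 14.28
tcp_pos: [0.5527, 0.0441, 0.0949]
eef_rot: [3.122, 0.348, 0.001]
ft_force: [-2.2, -1.6, 6.8]
gripper_width: 0.0331
grip_force: 60.5
```

```bash
python3 to.py 0.5512 0.0441 0.095;python3 - <<'E'
from h import *
D=cam("side");S=cam("scene")
a,b=proj(S,[.551,.044,.07]),proj(D,[.551,.044,.07])
t=lambda d,c:cv2.resize(d["image"][int(c[1])-30:int(c[1])+30,int(c[0])-20:int(c[0])+20],(400,600),interpolation=cv2.INTER_CUBIC)
print(a,b);cv2.imwrite("pics/seat.png",np.hstack([t(S,a),t(D,b)])[:,:,::-1])
E
```

```text
t 14.28 tcp [0.5527 0.0441 0.0949] z [ 4.e-04 -3.e-04 -1.e+00] need [-0.0015 -0.0003 -0.0001] F [-2.2 -1.6  6.8] w 0.0331 q [ 0.17  0.49 -0.38  1.7   0.21  0.99 -1.63]
[362.17700656 266.20182291] [334.31513364 212.12153834]
```

View pics/seat.png

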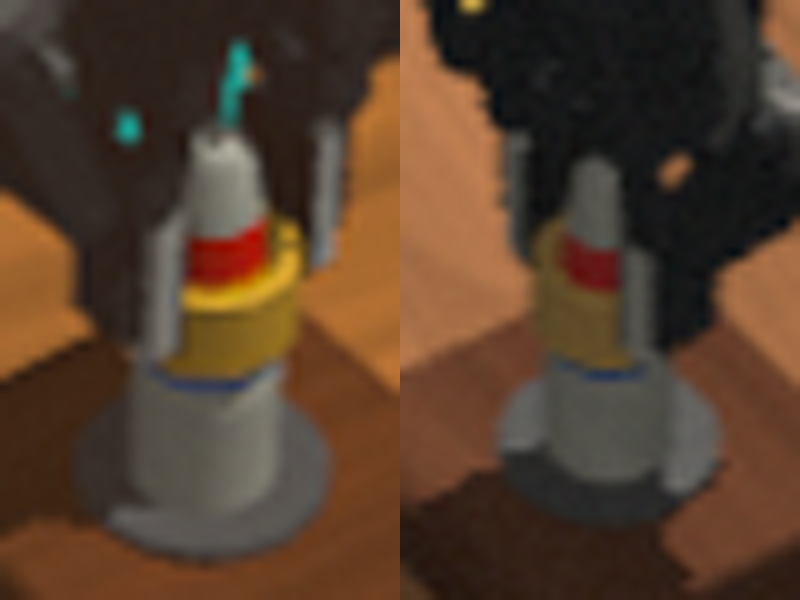

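The side and scene views show only a thin blue sliver under the lower rim (scene 207,383; side 600,373). The ring has stopped in the blue band, at about 67 mm and ~7 N, level. Now I lift it straight up and go to the blue post.

carry_out(rows=[{"xyz": [0,0,-0.002],"turn": 0},{"xyz": [0,0,-0.003],"turn": 0},{"xyz": [0,0,-0.006],"turn": 0},{"xyz": [0,0,-0.01],"turn": 0},{"xyz": [0,0,-0.01],"turn": 0},{"xyz": [0,0,-0.01],"turn": 0},{"xyz": [0,0,-0.01],"turn": 0},{"xyz": [0,0,-0.01],"turn": 0},{"xyz": [0,0,-0.01],"turn": 0},{"xyz": [0,0,0],"turn": 0}])

```text
time: 15.22
tcp_pos: [0.5543, 0.0445, 0.168]
eef_rot: [3.122, 0.348, 0.008]
ft_force: [-0.1, -0.4, 0.1]
gripper_width: 0.0334
grip_force: 60.2
```

```bash
python3 to.py 0.5449 0.2836 0.17
```

```text
t 15.22 tcp [0.5543 0.0445 0.168 ] z [ 5.1e-03  4.0e-04 -1.0e+00] need [ 0.0435 -0.2353 -0.0019] F [-0.1 -0.4  0.1] w 0.0334 q [ 0.18  0.41 -0.4   1.62  0.17  1.14 -1.6 ]
```

carry_out(rows=[{"xyz": [0.0015,-0.008,0],"turn": 0},{"xyz": [0.003,-0.0165,0],"turn": 0},{"xyz": [0.003,-0.0165,0],"turn": 0},{"xyz": [0.003,-0.0165,0],"turn": 0},{"xyz": [0.003,-0.0165,0],"turn": 0},{"xyz": [0.003,-0.0165,0],"turn": 0},{"xyz": [0.003,-0.0165,0],"turn": 0},{"xyz": [0.003,-0.0165,0],"turn": 0},{"xyz": [0.003,-0.0165,0],"turn": 0},{"xyz": [0.003,-0.0165,0],"turn": 0}])

```text
time: 16.05
tcp_pos: [0.545, 0.2045, 0.1641]
eef_rot: [3.122, 0.349, -0.003]
ft_force: [0.2, -0.6, -1.3]
gripper_width: 0.0333
grip_force: 60.2
```

carry_out(rows=[{"xyz": [0.003,-0.0165,0],"turn": 0},{"xyz": [0.003,-0.0165,0],"turn": 0},{"xyz": [0.003,-0.0165,0],"turn": 0},{"xyz": [0.003,-0.0165,0],"turn": 0},{"xyz": [0.002,-0.011,0],"turn": 0},{"xyz": [0,0,0],"turn": 0},{"xyz": [0,0,0],"turn": 0}])

```text
time: 16.63
tcp_pos: [0.542, 0.2818, 0.1644]
eef_rot: [3.121, 0.351, -0.002]
ft_force: [-0.6, -0.8, -1.1]
gripper_width: 0.0334
grip_force: 60.2
```

```bash
python3 to.py 0.5449 0.2836 0.095
```

```text
t 16.63 tcp [0.542  0.2818 0.1644] z [-1.3e-03 -8.0e-04 -1.0e+00] need [ 0.0034 -0.0012  0.0694] F [-0.6 -0.8 -1.1] w 0.0334 q [-0.22  0.53 -0.44  1.45  0.23  1.21 -2.03]
```

carry_out(rows=[{"xyz": [0.0017,-0.0006,0.005],"turn": 0},{"xyz": [0.0017,-0.0006,0.012],"turn": 0},{"xyz": [0,0,0.015],"turn": 0},{"xyz": [0,0,0.015],"turn": 0},{"xyz": [0,0,0.012],"turn": 0},{"xyz": [0,0,0.008],"turn": 0},{"xyz": [0,0,0],"turn": 0}])

```text
time: 17.22
tcp_pos: [0.5445, 0.2814, 0.0951]
eef_rot: [3.12, 0.346, -0.008]
ft_force: [-0.8, -1.1, -1.1]
gripper_width: 0.0334
grip_force: 60.2
```

```bash
python3 to.py 0.5449 0.2836 0.044;python3 - <<'E'
from h import *
D=cam("side");S=cam("scene")
a,b=proj(S,[.5434,.2837,.055]),proj(D,[.5434,.2837,.055])
t=lambda d,c:cv2.resize(d["image"][int(c[1])-30:int(c[1])+30,int(c[0])-20:int(c[0])+20],(400,600),interpolation=cv2.INTER_CUBIC)
cv2.imwrite("pics/peg.png",np.hstack([t(S,a),t(D,b)])[:,:,::-1])
E
```

```text
t 17.22 tcp [0.5445 0.2814 0.0951] z [-0.0045 -0.003  -1.    ] need [ 0.0011 -0.0022  0.0511] F [-0.8 -1.1 -1.1] w 0.0334 q [-0.23  0.61 -0.42  1.52  0.27  1.08 -2.06]
```

View pics/peg.png

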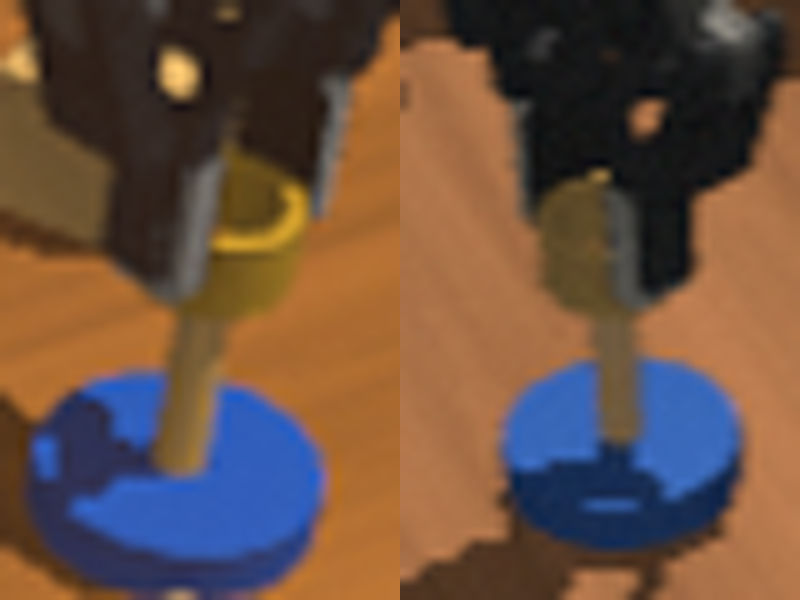

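The ring sits directly above the blue peg in both views (under 2 mm off, with 7.5 mm of clearance). Lowering it.

carry_out(rows=[{"xyz": [0,-0.0005,0.005],"turn": 0},{"xyz": [0,0,0.006],"turn": 0},{"xyz": [0,0,0.006],"turn": 0},{"xyz": [0,0,0.006],"turn": 0},{"xyz": [0,0,0.006],"turn": 0},{"xyz": [0,0,0.006],"turn": 0},{"xyz": [0,0,0.006],"turn": 0},{"xyz": [0,0,0.004],"turn": 0},{"xyz": [0,0,0.002],"turn": 0},{"xyz": [0,0,0],"turn": 0}])

```text
time: 18.15
tcp_pos: [0.5453, 0.2835, 0.0504]
eef_rot: [3.122, 0.348, -0.002]
ft_force: [-0.0, -0.9, -0.9]
gripper_width: 0.0333
grip_force: 60.2
```

carry_out(rows=[{"xyz": [0,0,0.001],"turn": 0},{"xyz": [0,0,0.001],"turn": 0},{"xyz": [0,0,0],"turn": 0}])

```text
time: 18.4
tcp_pos: [0.5457, 0.2838, 0.0492]
eef_rot: [-3.122, -0.348, -0.0]
ft_force: [-0.2, -0.7, -1.1]
gripper_width: 0.0334
grip_force: 60.2
```

carry_out(rows=[{"xyz": [0,0,0.001],"turn": 0},{"xyz": [0,0,0.001],"turn": 0},{"xyz": [0,0,0.001],"turn": 0},{"xyz": [0,0,0.001],"turn": 0},{"xyz": [0,0,0],"turn": 0}])

```text
time: 18.82
tcp_pos: [0.5455, 0.2836, 0.0448]
eef_rot: [3.122, 0.348, -0.001]
ft_force: [-0.4, 0.2, -0.6]
gripper_width: 0.0336
grip_force: 60.2
```

carry_out(rows=[{"xyz": [0,0,0.001],"turn": 0},{"xyz": [0,0,0.0005],"turn": 0},{"xyz": [0,0,0],"turn": 0}])

```text
time: 19.07
tcp_pos: [0.5456, 0.2837, 0.0434]
eef_rot: [3.122, 0.348, -0.0]
ft_force: [0.6, -0.4, -0.8]
gripper_width: 0.0332
grip_force: 60.3
```

carry_out(rows=[{"xyz": [0,0,0.0007],"turn": 0},{"xyz": [0,0,0.0005],"turn": 0},{"xyz": [0,0,0],"turn": 0}])

```text
time: 19.32
tcp_pos: [0.5457, 0.2838, 0.0433]
eef_rot: [3.122, 0.348, 0.0]
ft_force: [-2.1, 0.2, 4.7]
gripper_width: 0.0332
grip_force: 60.8
```

It touched the disc (+5 N) at the expected height. I release and go straight up.

carry_out(rows=[{"xyz": [0,0,0],"turn": 0},{"xyz": [0,0,0],"turn": 0},{"xyz": [0,0,0],"turn": 0},{"xyz": [0,0,0],"turn": 0},{"xyz": [0,0,0],"turn": 0}], fingers=-0.35)

```text
time: 19.73
tcp_pos: [0.5456, 0.2837, 0.0422]
eef_rot: [-3.122, -0.348, 0.0]
ft_force: [0.1, -0.2, 0.3]
gripper_width: 0.0577
grip_force: 0.0
```

carry_out(rows=[{"xyz": [0,0,-0.003],"turn": 0},{"xyz": [0,0,-0.006],"turn": 0},{"xyz": [0,0,-0.012],"turn": 0},{"xyz": [0,0,-0.02],"turn": 0},{"xyz": [0,0,-0.02],"turn": 0},{"xyz": [0,0,-0.02],"turn": 0},{"xyz": [0,0,-0.02],"turn": 0},{"xyz": [0,0,-0.015],"turn": 0},{"xyz": [0,0,0],"turn": 0}])

```text
time: 20.48
tcp_pos: [0.548, 0.2856, 0.1639]
eef_rot: [-3.118, -0.347, -0.014]
ft_force: [0.6, 0.7, 0.4]
gripper_width: 0.0577
grip_force: 0.0
```

Run:
```python
from h import *
D=cam("side");S=cam("scene")
t=lambda d,x,y:cv2.resize(d["image"][y-60:y+60,x-80:x+80],(400,300),interpolation=cv2.INTER_CUBIC)
cv2.imwrite("pics/end.png",np.vstack([np.hstack([t(S,440,260),t(D,292,185)]),np.hstack([t(S,250,330),t(S,400,350)])])[:,:,::-1])
s=r.sense();print(s["time"],s["tcp_pos"],s["gripper_width"],s["ft_force"])
```

```text
20.5833 [0.54602736 0.28401872 0.15959849] 0.05760226886514794 [-0.6975768   0.74680423 -0.10695633]
```

View pics/end.png

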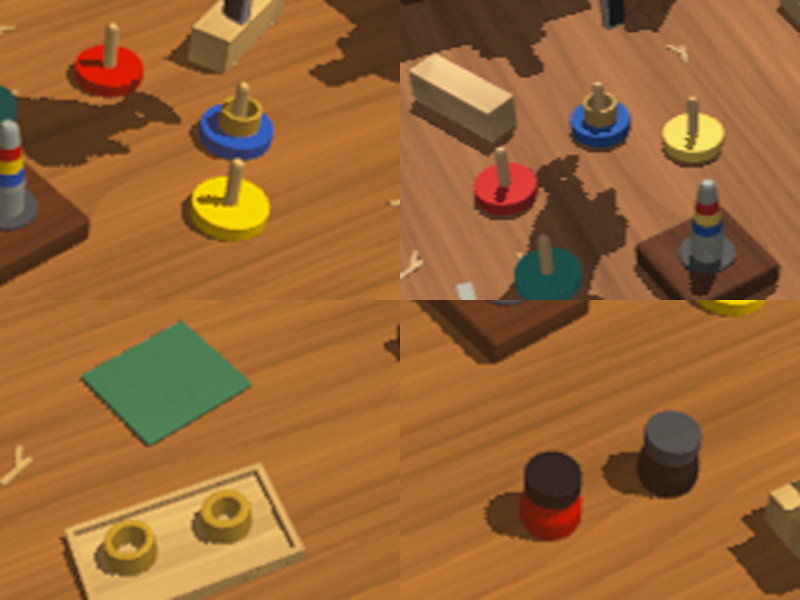

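The ferrule lies flat on the blue disc over the peg (crop 240,115 and 600,110). The pad is empty, the spares and jars look as they were, and the gripper is clear above. Handing in.

```bash
python3 -c "
from rig import r
print(r.job_done())"
```

```text
the job is handed in; nothing more can be done
None
```

The ferrule stopped in the mandrel's blue band (about 7 N push, lower rim at about 67 mm). I then placed it flat on the blue post's disc, with the spares left in their tray, and handed the job in at about 20.6 s of the 48 s allowed; no verdict came back.

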